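# Latch the two filled dishes in the reading position

## Task

Two of the three dishes on the reader hold samples, one red and one brown. Push each of these two dishes' sprung slides inward by its orange push plate, past its stop pin, and let it come back so that it stays latched in the middle of its travel. Leave the slide with the empty dish at home, and do not grip anything, touch the dishes or disturb the other things on the bench.

Things in the scene. Friction and masses are not known exactly. Their poses are not given: they have to be found in the camera images.
- reader: dish reader fixed to the bench, dark base plate and grey head, 220 (x) by 340 mm (y), nothing on it over 60 mm high; base plate 8 mm thick, from x = -115 to +105 mm. Origin on the bench surface. Its +x axis is the way the three slides are pushed, roughly away from the robot; y to the left. A reading head (underside 42, top 58 mm high) overhangs it from x = +13 mm on.
- left_slide (a joint): left slide (white, 72 mm wide, centre line at reader y = +105 mm): m of travel along reader +x. 0 = home, to which a spring pulls it (3 N at home, 8 N at the far stop; damping 25 N per m/s). Far stop 0.075. The stop pin drops in once it passes 0.056: let go beyond that, it comes back and latches at 0.055; let go short of that, it returns home.
- left_pin (a point): top of the left slide's red-headed vertical stop pin, 47 mm above the bench, at reader x = -20 mm, 40 mm to the right (-y) of the slide's centre line, in a dark bracket 46 mm high that spans 34 to 58 mm right of that line. The pin rises 7 mm while the tooth on the slide passes under it, then drops back.
- left_push (a point): centre of the near face of the left slide's orange push plate (moves with the slide; at home at reader x = -100 mm), 31 mm above the bench. Face 60 mm wide, from 18 to 44 mm high, looking along reader -x, where it is pushed; plate 12 mm thick. Axes parallel to the reader's.
- left_nest (a point): centre of the floor of the round dish nest on the left slide, 18 mm above the bench, 50 mm ahead (reader +x) of the push plate's face; rim ring 68 mm across, 7 mm high. Moves with the slide.
- middle_slide (a joint): middle slide (white, 72 mm wide, centre line at reader y = 0): m of travel along reader +x. 0 = home, to which a spring pulls it (3 N at home, 8 N at the far stop; damping 25 N per m/s). Far stop 0.075. The stop pin drops in once it passes 0.056: let go beyond that, it comes back and latches at 0.055; let go short of that, it returns home.
- middle_pin (a point): top of the middle slide's red-headed vertical stop pin, 47 mm above the bench, at reader x = -20 mm, 40 mm to the right (-y) of the slide's centre line, in a dark bracket 46 mm high that spans 34 to 58 mm right of that line. The pin rises 7 mm while the tooth on the slide passes under it, then drops back.
- middle_push (a point): centre of the near face of the middle slide's orange push plate (moves with the slide; at home at reader x = -100 mm), 31 mm above the bench. Face 60 mm wide, from 18 to 44 mm high, looking along reader -x, where it is pushed; plate 12 mm thick. Axes parallel to the reader's.
- middle_nest (a point): centre of the floor of the round dish nest on the middle slide, 18 mm above the bench, 50 mm ahead (reader +x) of the push plate's face; rim ring 68 mm across, 7 mm high. Moves with the slide.
- right_slide (a joint): right slide (white, 72 mm wide, centre line at reader y = -105 mm): m of travel along reader +x. 0 = home, to which a spring pulls it (3 N at home, 8 N at the far stop; damping 25 N per m/s). Far stop 0.075. The stop pin drops in once it passes 0.056: let go beyond that, it comes back and latches at 0.055; let go short of that, it returns home.
- right_pin (a point): top of the right slide's red-headed vertical stop pin, 47 mm above the bench, at reader x = -20 mm, 40 mm to the right (-y) of the slide's centre line, in a dark bracket 46 mm high that spans 34 to 58 mm right of that line. The pin rises 7 mm while the tooth on the slide passes under it, then drops back.
- right_push (a point): centre of the near face of the right slide's orange push plate (moves with the slide; at home at reader x = -100 mm), 31 mm above the bench. Face 60 mm wide, from 18 to 44 mm high, looking along reader -x, where it is pushed; plate 12 mm thick. Axes parallel to the reader's.
- right_nest (a point): centre of the floor of the round dish nest on the right slide, 18 mm above the bench, 50 mm ahead (reader +x) of the push plate's face; rim ring 68 mm across, 7 mm high. Moves with the slide.
- petri_red: round clear petri dish holding red-orange pieces, 55 mm across, 15 mm high, loose, standing in the nest of one of the slides (which one varies). Origin at the centre of its underside.
- petri_brown: round clear petri dish holding dark brown pieces, 55 mm across, 15 mm high, loose, standing in the nest of one of the slides (which one varies). Origin at the centre of its underside.
- petri_empty: round clear petri dish that is empty and clear, 55 mm across, 15 mm high, loose, standing in the nest of one of the slides (which one varies). Origin at the centre of its underside.
- tip_box: bystander: blue pipette-tip box, 88 x 126 x 48 mm, loose, to the right of the reader. Origin at the centre of its underside.
- marker: bystander: blue marker pen, 132 mm long, 15 mm high, loose, at the right front of the bench. Origin at the centre of its underside.
- dropper_bottle: bystander: glass dropper bottle with black cap, 33 mm wide, 95 mm high, loose, to the left of the reader. Origin at the centre of its underside.
Mind the look-alikes: they are no part of the job. Leave any green or yellow look-alike of the petri_brown alone.

How it is judged:
By the outcome, as a careful person would: the job done as asked, in the order asked, and still so for the second after the job is handed in, with the robot touching nothing.
It also fails if it takes over 45 s, if anything falls off the work surface, if the arm or the gripper's body presses on something with over 40 N, if the wrist force passes 120 N, or if a joint passes its speed limit or range.

## Robot

A 6-joint arm with a two-finger parallel gripper is mounted at the origin on a cart in front of the work surface, level with it; the furniture and walls round the work are solid. World frame = base frame: x ahead of the robot, y to its left, z up, the work surface at z = 0. Lengths are in m, angles in rad, forces in N, time in s.
With the tool pointing down it reaches from about 0.275 to 0.825 m from the base axis. Payload 4.9 kg.
Tool frame: the origin (TCP) lies midway between the tips of the shut fingers; the grasp point (between the pads) lies 19 mm behind it (grip_point_offset is the distance from the TCP to the grasp point, in m); z points along the fingers, x is the direction in which the jaws open and shut, and the axes are right-handed (so a half turn about z gives the same grasp; the last joint's range is limited). The gripper opens to 85 mm and grips with 20 to 120 N. Pads are 22 mm wide; open, the fingers measure 114 mm over their backs; the gripper's body (76 mm by 85 mm) begins 54 mm behind the grasp point. The pads swing forward as they close: fully open they stand 13 mm farther back than shut.
Start: joints at [1.113, 0.326, -0.193, 1.052, 0, 1.437], TCP at [0.175, 0.521, 0.2] pointing down, gripper open.
Joint ranges: [-2.65, 2.65], [-0.97, 1.79], [-1.3, 1.35], [-1.93, 2.1], [-1.47, 1.37], [-3.14, 3.14]. Speed limits (rad/s): [2.57, 2.57, 3.14, 3.14, 3.14, 3.14].

## Interface

Orientations are given as a rotation vector (axis times angle).
In Python, from cell import * gives the robot as it stands. Calls block until the motion is done:
- movep(position, orientation): joint-space move of the TCP to a pose.
- move_l(position, velocity=0.15, rot=None, until_force=None): straight line of the TCP; rot=None keeps the orientation; velocity is the mean speed in m/s. With until_force (N) it stops when the force on the tool has changed by that much, and returns True; else False.
- set_joints(angles): joint-space move.
- let_go() and grab(newtons=None): open the fingers fully, or close them until they stop; newtons is the grip in N (None keeps the last).
- sleep(seconds).
- ik(position, orientation): joint angles nearest the present ones, or None.
- get_state(): the state.
- grab_frame(name): name is "scene" or "top" or "wrist"; returns a dict with "img" (384x512x3 uint8, red, green, blue), "fx", "fy", "cx", "cy" (pixels), "k1" (the pictures are not rectified: a ray, as slopes to the right and down, at radius r is drawn at 1 + k1 r^2 times it, then the intrinsics apply), "cam_to_world" (4x4, takes a point from camera to world coordinates); the wrist camera has in their place "T_tool_cam" (4x4, takes a point from camera to tool coordinates, whose origin is the TCP and whose axes are the tool frame's). Camera axes: x right, y down, z forward; pixel columns grow to the right and rows downward; lengths in m; the calibration is good to about 2 mm. A picture is of the moment at which its call begins: read the wrist's pose just before it. There is no depth.
A pose or a line that the arm cannot do raises MotionError and nothing moves.
- sign_off(): hands the job in, once; it reports no verdict.
Trained networks look in the newest picture that a camera, given by its name, has taken for a name from the list of things; names that differ only in an ending like _2 or _b are one class to them, and where a whole thing is asked for, a point or a joint stands for the part that bears it (a point fixed in the world has none). Each returns a list of dicts, best first, with "score" (0 to 1); they miss things now and then, are a little off and sometimes report something else, mostly with a low value. They report only what shows in the picture. A call takes as long as a camera call. They do not tell look-alikes from the thing itself.
- spot_in(camera, name): "centre" ([column, row] in pixels, amid what is visible of it).
- silhouettes(camera, name): "mask" (384x512 bool, what is visible of it) and "centre" ([column, row] in pixels, amid what is visible of it).
- tip_of(camera, name): "centre" ([column, row] in pixels: a listed point, or the origin of a listed thing).
The state is a dict: "clock": time; "q": joint angles; "joint_velocities": joint speeds; "tau": joint torques, N m; "position": TCP position; "eef_rot": TCP orientation; "contact_force": force on the tool from outside, world axes, zero at the start; "wrist_torque": the same for the moment, N m; "finger_gap": opening from 0.0 (shut) to 1.0 (fully open).
Only numpy, scipy, OpenCV 4.12 (cv2) and the standard library are available. Lean on these libraries where they do the work, as an engineer would, in place of code of your own. Each camera call takes 0.05 s, during which the arm holds its last target.

## Working session

There is one attempt and no reset: what is moved stays moved. The work goes in short steps, each a Python script; the robot and the scene stay as the last script left them, time stands still between calls to the robot, and variables do not carry over. Pictures are saved under pics/ and viewed, and the job is handed in when it is done.

```bash
mkdir -p pics; ls; python3 - <<'E'
from cell import *
import cv2
for n in("scene","top"):
    f=grab_frame(n); cv2.imwrite(f"pics/{n}0.png",f["img"][:,:,::-1])
    print(n,f["fx"],f["cx"],f["cy"],f["k1"],f["cam_to_world"])
    for t in ["left_push","middle_push","right_push","left_pin","middle_pin","right_pin","left_nest","middle_nest","right_nest","petri_red","petri_brown","petri_empty"]:
        print(t,[(d["centre"],round(d["score"],2)) for d in tip_of(n,t)][:3])
print(get_state())
E
```

```text
pics
scene 403.03815670041934 255.20727089817208 191.71505022043868 -0.022834806424578472 [[ 0.49761816 -0.61087489  0.6157987  -0.22771922]
 [-0.86738046 -0.34617038  0.35751533 -0.49242945]
 [-0.00522586 -0.71203788 -0.70212161  0.8883283 ]
 [ 0.          0.          0.          1.        ]]
left_push [([230.5, 182.1], 0.92)]
middle_push [([262.9, 188.3], 0.55)]
right_push [([295.3, 196.0], 0.57)]
left_pin [([297.7, 186.9], 0.63)]
middle_pin [([265.4, 182.3], 0.67), ([334.7, 279.6], 0.57)]
right_pin [([382.5, 241.3], 0.59)]
left_nest [([238.6, 179.5], 0.86)]
middle_nest [([264.7, 181.7], 0.91)]
right_nest [([298.0, 185.3], 0.93)]
petri_red [([234.2, 176.7], 0.72)]
petri_brown [([266.6, 180.5], 0.7), ([211.0, 216.9], 0.67), ([342.6, 205.3], 0.67)]
petri_empty [([301.3, 187.1], 0.66)]
top 449.46711955587506 249.95386462734876 185.43343659758986 -0.1330354385909575 [[ 0.02455882 -0.99734314  0.06858226  0.41956766]
 [-0.99969195 -0.02474694 -0.00189451 -0.05540136]
 [ 0.00358668 -0.06851461 -0.99764367  1.45005312]
 [ 0.          0.          0.          1.        ]]
left_push [([223.8
[... 451 characters left out ...]
i_empty [([279.9, 152.5], 0.69)]
{'clock': 1.3, 'q': array([ 1.11278222e+00,  3.26192055e-01, -1.92625366e-01,  1.05199050e+00,
        4.42774995e-05,  1.43662047e+00]), 'joint_velocities': array([ 0.00120039,  0.00131056, -0.00059631, -0.00042539,  0.00110009,
       -0.0013752 ]), 'tau': array([ 9.30132933e-05, -4.43330777e+01,  2.62756455e+01,  1.40389817e-03,
        1.47827257e-05,  2.38720020e-06]), 'position': array([0.17498057, 0.52143234, 0.19977552]), 'eef_rot': array([-2.55048127e+00, -1.83424054e+00,  4.87602764e-05]), 'contact_force': array([-0.18710194,  0.42993203,  1.20136173]), 'wrist_torque': array([ 0.02428411, -0.03944912, -0.00657782]), 'finger_gap': 1.0005769398112363}
```

```bash
python3 - <<'E'
import cv2
a=cv2.imread("pics/scene0.png")[100:300,160:430];cv2.imwrite("pics/s0z.png",cv2.resize(a,(800,592),interpolation=cv2.INTER_CUBIC))
a=cv2.imread("pics/top0.png")[70:270,160:430];cv2.imwrite("pics/t0z.png",cv2.resize(a,(800,592),interpolation=cv2.INTER_CUBIC))
E
```

```text
(no output)
```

View pics/s0z.png

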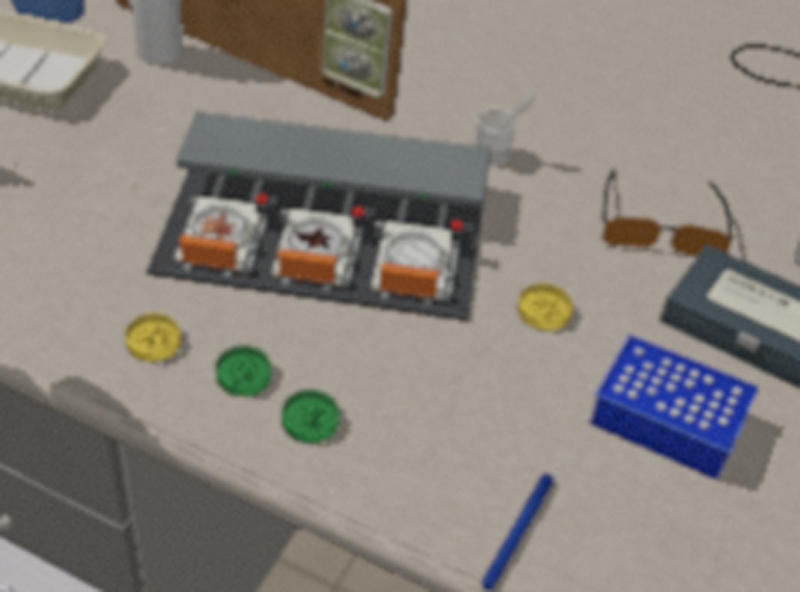

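View pics/t0z.png

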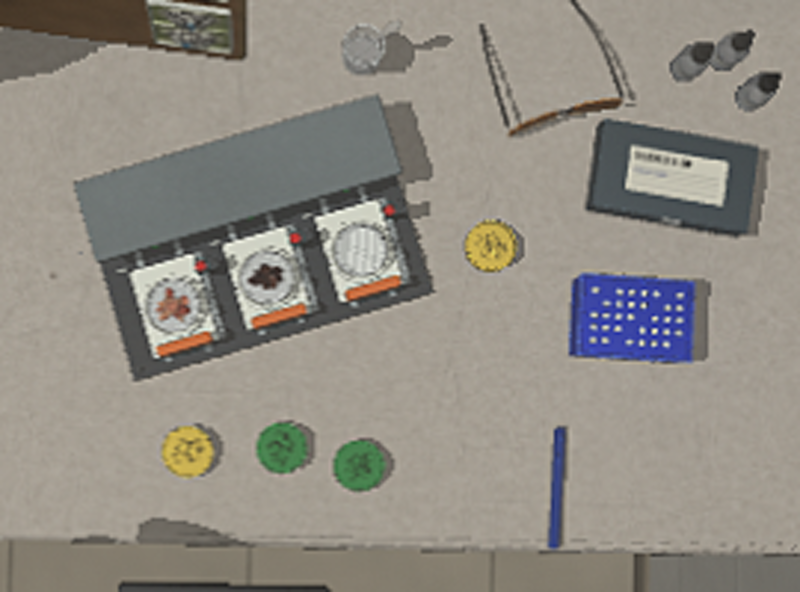

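View pics/scene0.png

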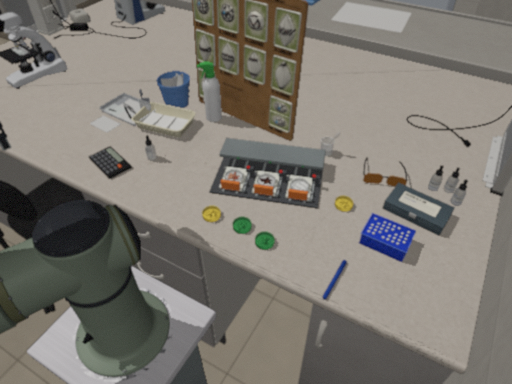

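Left dish is red (around zoomed px 172,305 in the top view), middle is brown (268,277), and right is clear and empty (365,245). Next I fit the reader pose.

```bash
cat > h.py <<'E'
import numpy as np, cv2
from scipy.optimize import least_squares
from scipy.spatial.transform import Rotation as R
LOC={}
for n,y in(("left",.105),("middle",0),("right",-.105)):
    LOC[n+"_push"]=(-.1,y,.031);LOC[n+"_pin"]=(-.02,y-.04,.047);LOC[n+"_nest"]=(-.05,y,.018)
def proj(f,P,T=None):
    T=f["cam_to_world"] if T is None else T
    c=(np.atleast_2d(P)-T[:3,3])@T[:3,:3]
    s=c[:,:2]/c[:,2:]; s=s*(1+f["k1"]*(s**2).sum(1,keepdims=True))
    return s*[f["fx"],f["fy"]]+[f["cx"],f["cy"]]
def rw(p,L):
    L=np.atleast_2d(L);c,s=np.cos(p[2]),np.sin(p[2])
    return np.c_[p[0]+c*L[:,0]-s*L[:,1],p[1]+s*L[:,0]+c*L[:,1],L[:,2]]
def fit(obs,p0):
    # obs: list of (frame,T,localpoint,pixel)
    fn=lambda p:np.concatenate([(proj(f,rw(p,l),T)[0]-px) for f,T,l,px in obs])
    r=least_squares(fn,p0,loss="soft_l1",f_scale=1.5);return r.x,fn(r.x).reshape(-1,2)
E
python3 - <<'E'
from cell import *
from h import *
obs=[];names=[]
for n in("scene","top"):
    f=grab_frame(n);img=f["img"];hsv=cv2.cvtColor(img,cv2.COLOR_RGB2HSV)
    # red pin heads by colour
    m=((hsv[...,0]<4)|(hsv[...,0]>174))&(hsv[...,1]>190)&(hsv[...,2]>110)
    k,_,st,ce=cv2.connectedComponentsWithStats(m.astype(np.uint8))
    print(n,[(ce[i].round(1),st[i,4]) for i in range(1,k)])
    for s in("left","middle","right"):
        for t in("push","nest"):
            d=tip_of(n,s+"_"+t)
            if d: obs.append((f,None,LOC[s+"_"+t],np.array(d[0]["centre"])));names.append(n+s+t)
best=None
for y0 in(-.5,0,.5):
    p,r=fit(obs,[.5,0,y0])
    c=np.abs(r).sum()
    if best is None or c<best[0]:best=(c,p,r)
print(best[1]);
for a,b in zip(names,best[2]):print(a,b.round(1))
E
```

```text
scene [(array([248. , 166.5]), np.int32(2)), (array([280., 171.]), np.int32(1)), (array([313.7, 175.3]), np.int32(3))]
top []
[ 0.64075595 -0.04529163  0.28395284]
sceneleftpush [-0.9 -0.1]
sceneleftnest [-0.6 -2.2]
scenemiddlepush [0.  0.4]
scenemiddlenest [-1.3  3.3]
scenerightpush [ 1.1 -0.3]
scenerightnest [2.2 1.2]
topleftpush [-1.6 -5.6]
topleftnest [-63.3  16.9]
topmiddlepush [ 2.  -0.8]
topmiddlenest [ 1.5 -0.1]
toprightpush [ 1.8 -2.2]
toprightnest [-2.   1.8]
```

```bash
cat >> h.py <<'E'
def down(yaw): # tool z down, tool x along reader -y ; tool y along reader -x
    c,s=np.cos(yaw),np.sin(yaw)
    ex=np.array([c,s,0]);ey=np.array([-s,c,0])
    M=np.c_[-ey,-ex,[0,0,-1]]
    return M
E
python3 - <<'E'
from cell import *
from h import *
p=[.6408,-.0453,.284]
s=get_state();f=grab_frame("wrist");print(f["T_tool_cam"].round(3))
for sg in(1,-1):
    M=down(p[2])@np.diag([sg,sg,1]);rv=R.from_matrix(M).as_rotvec()
    for P in([.5,-.05,.32],[.5,0,.15],[.5,.06,.03],[.53,-.07,.03],[.58,.06,.03]):
        q=ik(P,rv);print(sg,P,None if q is None else np.round(q,2))
print(s["q"])
E
```

```text
[[ 1.     0.     0.     0.   ]
 [-0.001  0.955  0.297 -0.076]
 [-0.    -0.297  0.955 -0.174]
 [ 0.     0.     0.     1.   ]]
1 [0.5, -0.05, 0.32] [-0.25  0.18 -0.08  1.31  0.    2.61]
1 [0.5, 0, 0.15] [-0.15  0.28 -0.4   0.9   0.    2.71]
1 [0.5, 0.06, 0.03] [-0.03  0.43 -0.53  0.61  0.    2.83]
1 [0.53, -0.07, 0.03] [-0.27  0.47 -0.45  0.64  0.    2.59]
1 [0.58, 0.06, 0.03] [-0.02  0.55 -0.32  0.7   0.    2.83]
-1 [0.5, -0.05, 0.32] [-0.25  0.18 -0.08  1.31  0.   -0.53]
-1 [0.5, 0, 0.15] [-0.15  0.28 -0.4   0.9   0.   -0.43]
-1 [0.5, 0.06, 0.03] [-0.03  0.43 -0.53  0.61  0.   -0.31]
-1 [0.53, -0.07, 0.03] [-0.27  0.47 -0.45  0.64  0.   -0.55]
-1 [0.58, 0.06, 0.03] [-0.02  0.55 -0.32  0.7   0.   -0.31]
[ 1.11281500e+00  3.26161687e-01 -1.92578793e-01  1.05201856e+00
 -4.63054347e-06  1.43657554e+00]
```

```bash
cat >> h.py <<'E'
def rot(yaw): return R.from_matrix(down(yaw)@np.diag([-1,-1,1])).as_rotvec()
E
python3 - <<'E'
from cell import *
from h import *
p=[.6408,-.0453,.284]
movep([.49,-.08,.30],rot(p[2])); grab(20); sleep(.2)
s=get_state();f=grab_frame("wrist");cv2.imwrite("pics/w1.png",f["img"][:,:,::-1])
T=np.eye(4);T[:3,:3]=R.from_rotvec(s["eef_rot"]).as_matrix();T[:3,3]=s["position"];T=T@f["T_tool_cam"]
hsv=cv2.cvtColor(f["img"],cv2.COLOR_RGB2HSV)
m=((hsv[...,0]<4)|(hsv[...,0]>174))&(hsv[...,1]>150)&(hsv[...,2]>90)
k,_,st,ce=cv2.connectedComponentsWithStats(m.astype(np.uint8))
print([(ce[i].round(1),st[i,4]) for i in range(1,k) if st[i,4]>8])
obs=[];names=[]
for a in("left","middle","right"):
    for t in("push","nest","pin"):
        d=tip_of("wrist",a+"_"+t);print(a,t,[(x["centre"],round(x["score"],2)) for x in d[:2]])
        if d:obs.append((f,T,LOC[a+"_"+t],np.array(d[0]["centre"])));names.append(a+t)
q,r=fit(obs,p);print(q,s["position"],s["clock"])
for a,b in zip(names,r):print(a,b.round(1))
np.savez("w1.npz",T=T)
E
```

```text
[(array([289.7, 228.4]), np.int32(21)), (array([231.1, 230.1]), np.int32(24)), (array([172.4, 231.9]), np.int32(25))]
left push [([311.5, 181.6], 0.61)]
left nest [([312.5, 208.0], 0.56)]
left pin [([288.6, 227.7], 0.41)]
middle push [([250.9, 181.9], 0.78), ([252.9, 231.6], 0.24)]
middle nest [([252.2, 207.0], 0.78)]
middle pin [([231.4, 233.9], 0.47)]
right push [([190.5, 187.8], 0.69)]
right nest [([197.2, 208.4], 0.69)]
right pin [([170.7, 231.0], 0.48)]
[ 0.63758912 -0.04150475  0.31585666] [ 0.48998812 -0.08002377  0.29999649] 5.4583
leftpush [0.2 0.1]
leftnest [-3.  -2.1]
leftpin [0.9 0.6]
middlepush [0.5 1.7]
middlenest [0.3 0.6]
middlepin [-1.  -3.9]
rightpush [ 0.8 -2.4]
rightnest [-1.5  0.9]
rightpin [0.8 0.7]
```

View pics/w1.png

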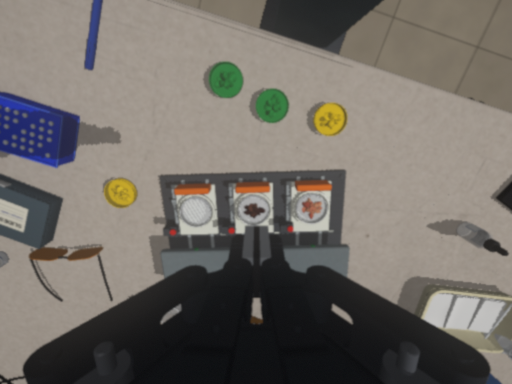

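```bash
python3 - <<'E'
from cell import *
from h import *
T=np.load("w1.npz")["T"]
f=grab_frame("wrist");hsv=cv2.cvtColor(f["img"],cv2.COLOR_RGB2HSV)
obs=[]
for a,px in zip(("left","middle","right"),((289.7,228.4),(231.1,230.1),(172.4,231.9))):
    obs.append((f,T,LOC[a+"_pin"],np.array(px)))
q,r=fit(obs,[.638,-.042,.31]);print(q,r.round(2).tolist())
m=(hsv[...,0]>5)&(hsv[...,0]<14)&(hsv[...,1]>190)&(hsv[...,2]>120)
k,_,st,ce=cv2.connectedComponentsWithStats(m.astype(np.uint8))
print([(ce[i].round(1),st[i]) for i in range(1,k) if st[i,4]>30])
# predict plate outline and base corners
for y in(.105,0,-.105):
    print(y,"top near/far",proj(f,rw(q,[(-.1,y,.044),(-.088,y,.044),(-.1,y,.018),(-.1,y+.03,.044),(-.1,y-.03,.044)]),T).round(1).tolist())
print("base",proj(f,rw(q,[(-.115,.17,.008),(-.115,-.17,.008)]),T).round(1).tolist())
img=cv2.resize(f["img"][150:270,140:370],(800,417),interpolation=cv2.INTER_CUBIC)[:,:,::-1];cv2.imwrite("pics/w1z.png",img)
E
```

```text
[ 0.63749447 -0.04040614  0.31698798] [[0.43, -0.02], [-0.11, 0.06], [-0.31, 0.02]]
[(array([313. , 187.2]), array([298, 185,  32,   5, 118], dtype=int32)), (array([251.8, 188.8]), array([237, 187,  31,   5, 129], dtype=int32)), (array([191.7, 190.7]), array([176, 189,  32,   5, 123], dtype=int32))]
0.105 top near/far [[313.8, 183.9], [313.6, 190.6], [310.8, 179.8], [331.6, 183.3], [296.1, 184.4]]
0 top near/far [[251.8, 185.8], [252.1, 192.6], [252.0, 181.7], [269.5, 185.3], [234.2, 186.4]]
-0.105 top near/far [[190.1, 187.8], [190.8, 194.5], [193.5, 183.5], [207.7, 187.2], [172.5, 188.3]]
base [[346.0, 169.2], [158.2, 175.2]]
```

View pics/w1z.png

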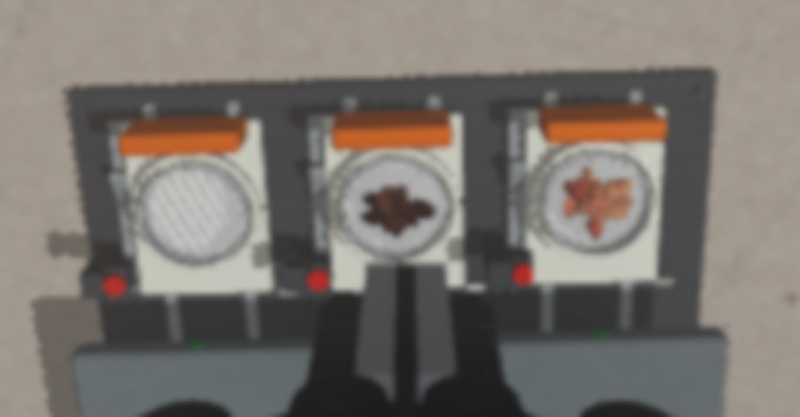

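```bash
cat >> h.py <<'E'
P=np.array([.6375,-.0404,.317])
def L(x,y,z): return rw(P,(x,y,z))[0]
def loc(pos):
    c,s=np.cos(P[2]),np.sin(P[2]);d=np.array(pos[:2])-P[:2];return np.array([c*d[0]+s*d[1],-s*d[0]+c*d[1],pos[2]])
E
cat > push1.py <<'E'
from cell import *
from h import *
import sys
y=float(sys.argv[1])
movep(L(-.15,y,.12),rot(P[2]))
move_l(L(-.15,y,.026),.12); sleep(.15)
f0=get_state()["contact_force"]
hit=move_l(L(-.09,y,.026),.03,until_force=2.5)
s=get_state();print(hit,loc(s["position"]).round(4),(s["contact_force"]-f0).round(2),s["clock"])
E
python3 push1.py .105
```

```text
False [-0.0901  0.105   0.026 ] [ 0.24  0.37 -0.79] 10.075
```

```bash
python3 - <<'E'
from cell import *
from h import *
f=grab_frame("wrist");cv2.imwrite("pics/w2.png",f["img"][:,:,::-1])
g=grab_frame("scene");cv2.imwrite("pics/s2.png",cv2.resize(g["img"][130:230,190:340],(800,533),interpolation=cv2.INTER_CUBIC)[:,:,::-1])
E
```

```text
(no output)
```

View pics/w2.png

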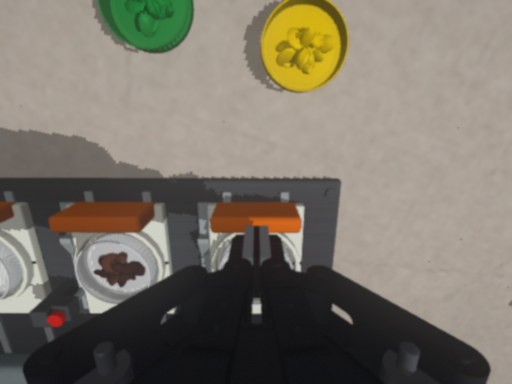

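View pics/s2.png

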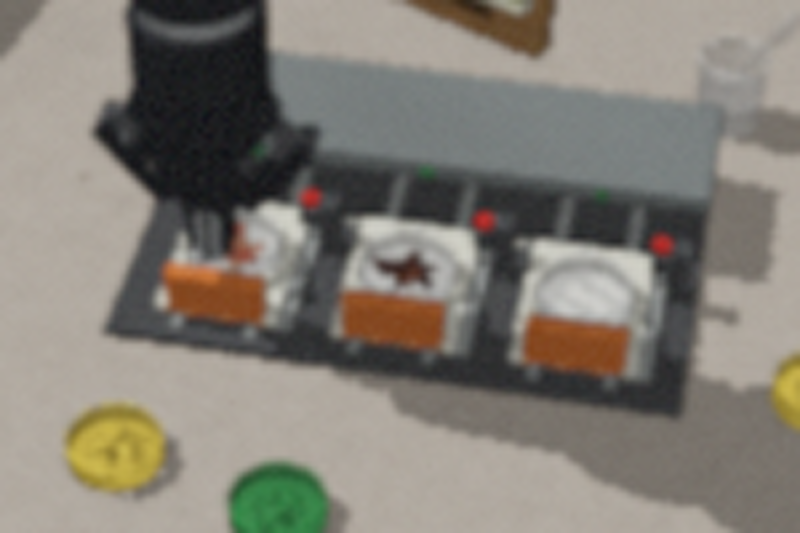

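```bash
python3 - <<'E'
from cell import *
from h import *
s=get_state();f=grab_frame("wrist");g=grab_frame("scene");t=grab_frame("top")
T=np.eye(4);T[:3,:3]=R.from_rotvec(s["eef_rot"]).as_matrix();T[:3,3]=s["position"];T=T@f["T_tool_cam"]
print(s["position"],s["contact_force"],s["eef_rot"])
W={"tcp":s["position"],"pushL":L(-.1,.105,.031),"topL":L(-.1,.105,.044),"farL":L(-.088,.105,.044),"pinM":L(-.02,-.04,.047),"pushM":L(-.1,0,.031),"baseL":L(-.115,.17,.008)}
a=f["img"].copy();b=g["img"].copy();c=t["img"].copy()
for k,v in W.items():
    print(k,proj(f,v,T)[0].round(1),proj(g,v)[0].round(1),proj(t,v)[0].round(1))
def ov(im,f,T,x0,x1,y0,y1,sc,fn):
    o=cv2.resize(im[y0:y1,x0:x1],None,fx=sc,fy=sc,interpolation=cv2.INTER_CUBIC)[:,:,::-1].copy()
    for k,v in W.items():
        q=(proj(f,v,T)[0]-[x0,y0]+.5)*sc; cv2.drawMarker(o,tuple(int(z) for z in q),(255,0,255) if k!="tcp" else (255,255,0),0,10,1)
    cv2.imwrite(fn,o)
ov(a,f,T,150,400,150,300,3.2,"pics/w2o.png");ov(b,g,None,190,340,130,230,5.3,"pics/s2o.png");ov(c,t,None,170,320,110,210,5.3,"pics/t2o.png")
E
```

```text
[0.5191517  0.03129307 0.02598922] [-0.23626055  0.24176009 -0.25819078] [-1.84299748e+00 -2.54410133e+00  8.12768287e-05]
tcp [255.6 218.1] [230.1 184.1] [221.8 184.2]
pushL [255.6 207.7] [229.2 185.1] [222.6 187.1]
topL [255.6 215.1] [229.  182.1] [222.4 186.8]
farL [255.6 232.2] [230.  179.4] [221.3 183.2]
pinM [ 53.9 319.7] [280.  170.5] [259.3 149.2]
pushM [102.4 207.7] [262.7 189.8] [254.4 177.6]
baseL [342.1 177.9] [208.2 190.9] [205.  197.8]
```

View pics/w2o.png

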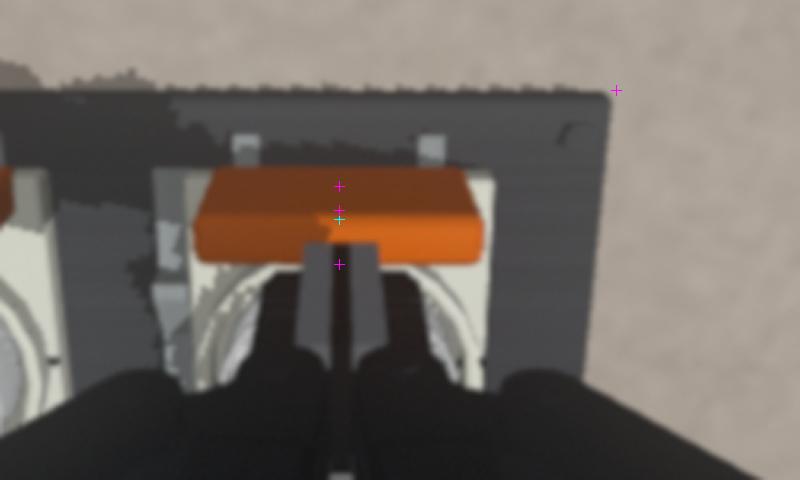

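View pics/s2o.png

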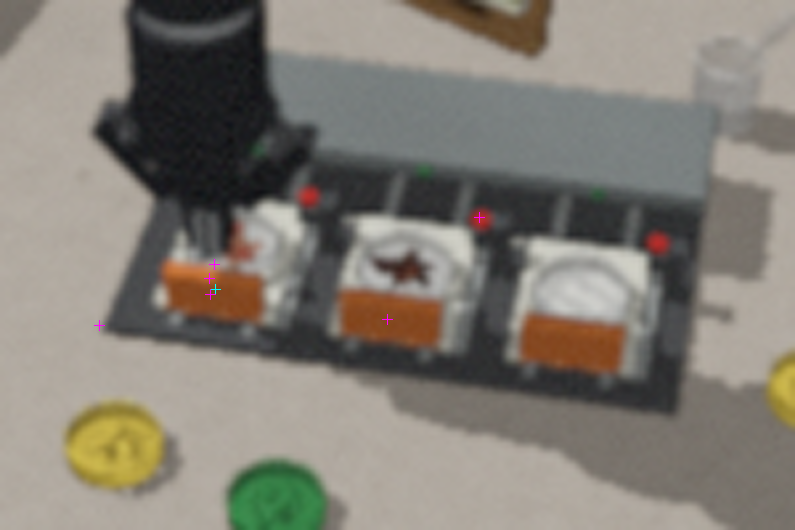

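View pics/t2o.png

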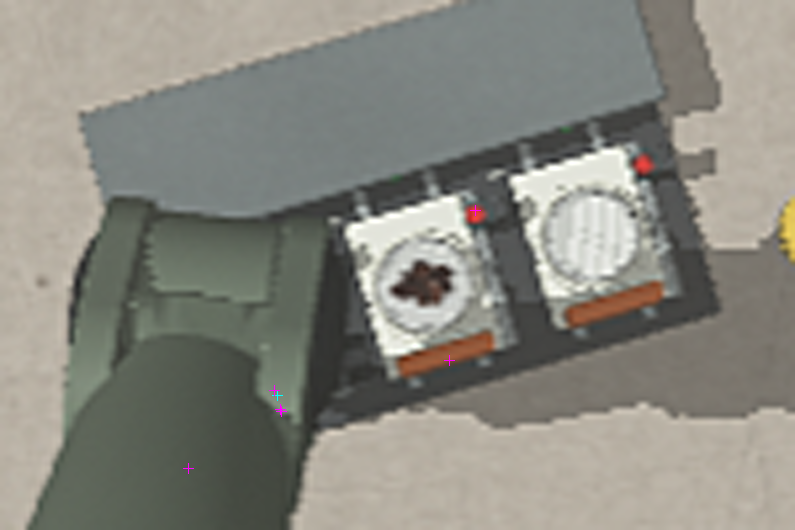

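```bash
python3 - <<'E'
from cell import *
from h import *
s=get_state();print(s["finger_gap"],s["clock"],s["contact_force"])
f=grab_frame("wrist");print(f["fx"],f["fy"],f["cx"],f["cy"],f["k1"])
for y in(-.011,-.005,0,.005,.011):
    print(y,[proj(f,np.array([0,y,-d]),f["T_tool_cam"])[0].round(0).tolist() for d in(0,.013,.02,.03)])
E
```

```text
0.0006471972846305349 10.325 [-0.31858618  0.76551496 -0.80025643]
265.0259062246744 265.0259062246744 256.1584948296003 188.79765011529742 -0.0038800326418840588
-0.011 [[256.0, 204.0], [256.0, 211.0], [256.0, 215.0], [256.0, 221.0]]
-0.005 [[256.0, 212.0], [256.0, 219.0], [256.0, 223.0], [256.0, 231.0]]
0 [[256.0, 218.0], [256.0, 226.0], [256.0, 231.0], [256.0, 238.0]]
0.005 [[256.0, 224.0], [256.0, 233.0], [256.0, 238.0], [256.0, 245.0]]
0.011 [[256.0, 232.0], [256.0, 241.0], [256.0, 246.0], [256.0, 254.0]]
```

```bash
python3 - <<'E'
from cell import *
from h import *
move_l(L(-.09,.105,.06),.12)
move_l(L(-.17,.105,.06),.2);sleep(.1)
s=get_state();g=grab_frame("scene");f=grab_frame("wrist")
print(s["contact_force"],s["clock"])
o=cv2.resize(g["img"][130:230,170:320],None,fx=5.3,fy=5.3,interpolation=cv2.INTER_CUBIC)[:,:,::-1].copy()
for d in(0,.01,.02,.03):
    q=(proj(g,s["position"]+[0,0,d])[0]-[170,130]+.5)*5.3;print(q.round(0));cv2.drawMarker(o,tuple(int(z) for z in q),(255,0,255),0,10,1)
cv2.imwrite("pics/s3.png",o)
cv2.imwrite("pics/w3.png",cv2.resize(f["img"][150:300,150:400],None,fx=3.2,fy=3.2,interpolation=cv2.INTER_CUBIC)[:,:,::-1])
E
```

```text
[ 0.60277693 -0.09282204  0.76201346] 11.4583
[284. 340.]
[283. 328.]
[282. 314.]
[281. 301.]
```

View pics/s3.png

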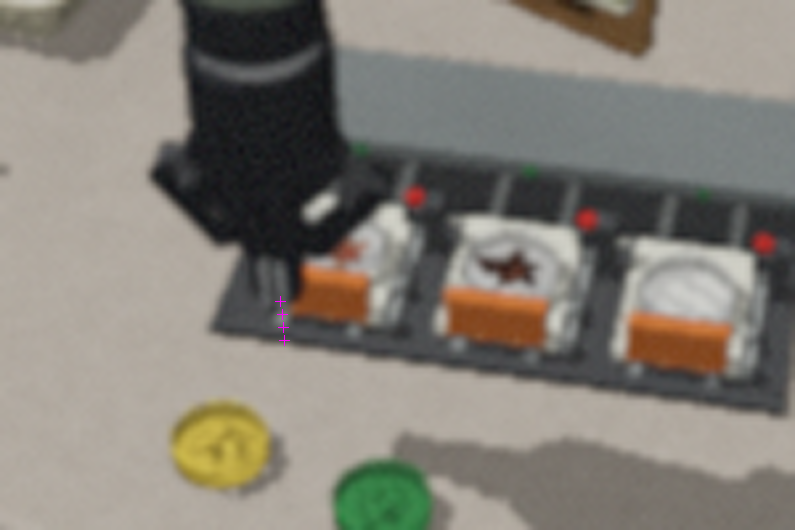

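View pics/w3.png

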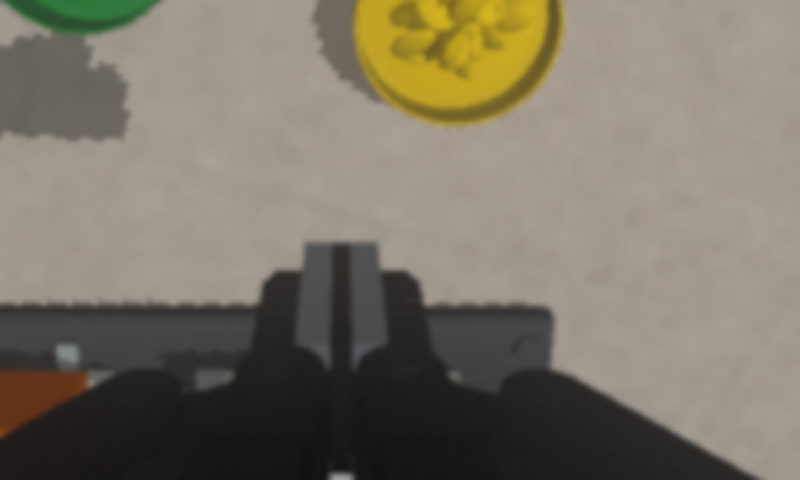

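The shut fingertips sit about 25–30 mm above the reported TCP, so they passed over the plate without contact and nothing moved. I'll go lower, with a force guard.

```bash
python3 - <<'E'
from cell import *
from h import *
y=.105
move_l(L(-.15,y,.03),.1);sleep(.1)
h=move_l(L(-.15,y,.0),.05,until_force=4);s=get_state();print(h,loc(s["position"]).round(4),s["contact_force"].round(2))
if not h:
    sleep(.1);f0=get_state()["contact_force"]
    hit=move_l(L(-.095,y,.0),.03,until_force=2.5)
    s=get_state();print(hit,loc(s["position"]).round(4),(s["contact_force"]-f0).round(2),s["clock"])
f=grab_frame("wrist");g=grab_frame("scene")
a=cv2.resize(f["img"][150:300,150:400],(400,240));b=cv2.resize(g["img"][130:230,180:340],(400,250))
cv2.imwrite("pics/c4.png",np.vstack([a,b])[:,:,::-1])
E
```

```text
False [-1.50e-01  1.05e-01 -1.00e-04] [ 0.15 -0.55 -0.1 ]
True [-0.1092  0.1051 -0.0005] [-2.68 -3.05  0.57] 14.3
```

View pics/c4.png

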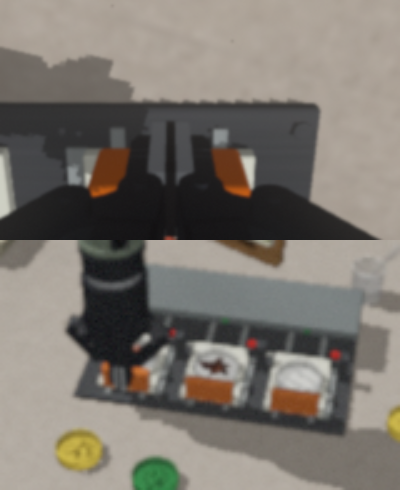

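```bash
cat > push2.py <<'E'
from cell import *
from h import *
import sys
y=float(sys.argv[1])
for x in(-.08,-.044):
    h=move_l(L(x,y,.0),.06,until_force=25)
    s=get_state();print(h,loc(s["position"]).round(4),s["contact_force"].round(2),s["clock"])
    if h:break
f=grab_frame("wrist");g=grab_frame("scene")
a=cv2.resize(f["img"][150:300,150:400],(400,240));b=cv2.resize(g["img"][130:230,180:340],(400,250))
cv2.imwrite("pics/c_%s.png"%sys.argv[2],np.vstack([a,b])[:,:,::-1])
E
python3 push2.py .105 p1
```

```text
False [-0.0817  0.1055 -0.0008] [-5.18 -1.58 -2.62] 15.0333
True [-0.0657  0.1058 -0.002 ] [-6.03 -2.63  3.95] 15.4917
```

View pics/c_p1.png

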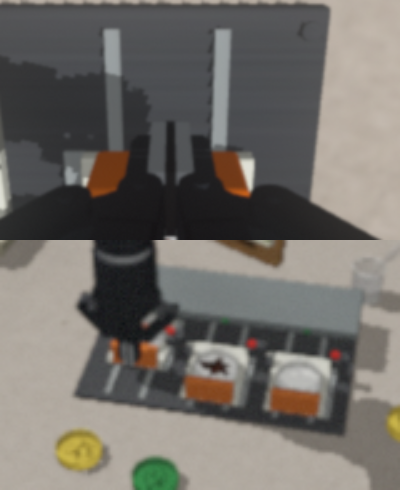

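```bash
python3 - <<'E'
from cell import *
from h import *
for x in(-.058,-.050,-.043):
    h=move_l(L(x,.105,0),.025,until_force=25)
    s=get_state();print(h,loc(s["position"]).round(4),s["contact_force"].round(2),s["clock"])
    if h:break
f=grab_frame("wrist");g=grab_frame("scene")
a=cv2.resize(f["img"][150:300,150:400],(400,240));b=cv2.resize(g["img"][130:230,180:340],(400,250))
cv2.imwrite("pics/c5.png",np.vstack([a,b])[:,:,::-1])
E
```

```text
False [-0.0605  0.1058 -0.0011] [-5.85 -1.39 -4.66] 16.0833
False [-0.0524  0.1058 -0.001 ] [-7.02 -1.89 -3.42] 16.55
False [-0.0457  0.1058 -0.0011] [-6.21 -2.23 -1.91] 16.9833
```

View pics/c5.png

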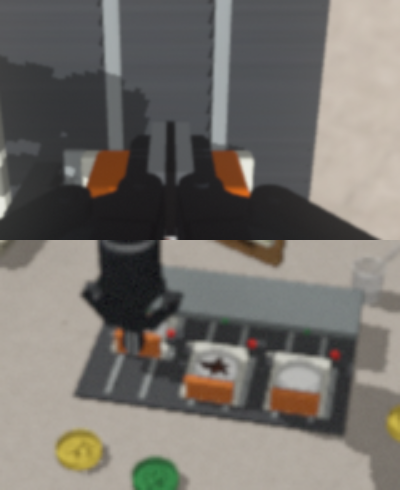

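```bash
python3 - <<'E'
from cell import *
from h import *
move_l(L(-.08,.105,0),.06)
move_l(L(-.15,.105,0),.12)
s=get_state();print(loc(s["position"]).round(4),s["contact_force"].round(2),s["clock"])
move_l(L(-.15,.105,.08),.15)
f=grab_frame("wrist");g=grab_frame("scene")
a=cv2.resize(f["img"],(400,300));b=cv2.resize(g["img"][130:230,180:340],(400,250))
cv2.imwrite("pics/c6.png",np.vstack([a,b])[:,:,::-1])
E
```

```text
[-0.1488  0.1045  0.0003] [ 0.54 -0.53  1.01] 18.5833
```

View pics/c6.png

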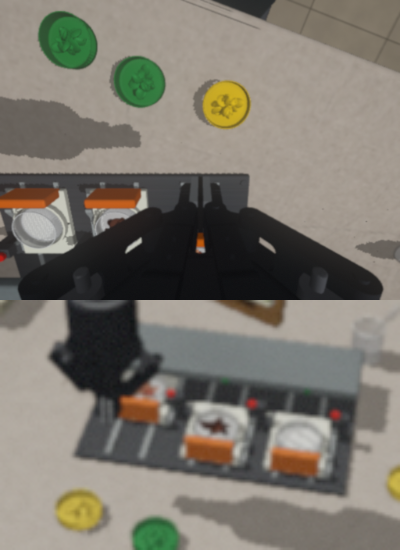

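The left slide stays in: its plate at (140,408) sits well ahead of the other two. Next is the middle slide.

```bash
python3 - <<'E'
from cell import *
from h import *
y=0
move_l(L(-.15,y,.08),.2)
h=move_l(L(-.15,y,.0),.08,until_force=6);print(h)
assert not h
sleep(.1);f0=get_state()["contact_force"]
hit=move_l(L(-.095,y,.0),.03,until_force=2.5)
s=get_state();print(hit,loc(s["position"]).round(4),(s["contact_force"]-f0).round(2),s["clock"])
if hit:
  for x in(-.08,-.058,-.050,-.043):
    h=move_l(L(x,y,0),.03,until_force=25)
    s=get_state();print(h,loc(s["position"]).round(4),s["contact_force"].round(2),s["clock"])
    if h:break
f=grab_frame("wrist");g=grab_frame("scene")
a=cv2.resize(f["img"],(400,300));b=cv2.resize(g["img"][130:230,180:340],(400,250))
cv2.imwrite("pics/c7.png",np.vstack([a,b])[:,:,::-1])
E
```

```text
False
True [-1.103e-01  1.000e-04 -5.000e-04] [-2.11 -0.66  1.38] 22.55
False [-0.0808  0.0005 -0.0006] [-4.97 -1.81 -4.55] 23.7083
False [-0.0574  0.0002  0.0001] [-2.06  0.06 -1.38] 24.5917
False [-0.0507  0.0001  0.0002] [-6.26 -0.94  0.69] 25.0083
False [-0.0438  0.0001  0.0002] [-7.75 -1.73  1.21] 25.3917
```

View pics/c7.png

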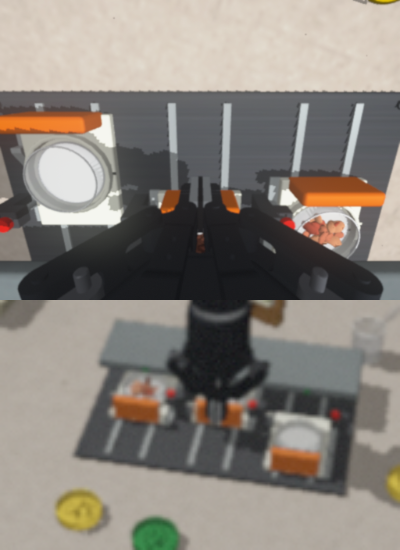

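Pushed about 66 mm. Now I back off and check.

```bash
python3 - <<'E'
from cell import *
from h import *
move_l(L(-.08,0,0),.06)
move_l(L(-.15,0,0),.15)
move_l(L(-.15,0,.10),.2)
movep([.42,-.10,.30],rot(P[2]));sleep(.1)
s=get_state();f=grab_frame("wrist");g=grab_frame("scene");t=grab_frame("top")
T=np.eye(4);T[:3,:3]=R.from_rotvec(s["eef_rot"]).as_matrix();T[:3,3]=s["position"];T=T@f["T_tool_cam"]
hsv=cv2.cvtColor(f["img"],cv2.COLOR_RGB2HSV)
m=(hsv[...,0]>5)&(hsv[...,0]<14)&(hsv[...,1]>190)&(hsv[...,2]>120)
k,_,st,ce=cv2.connectedComponentsWithStats(m.astype(np.uint8))
from scipy.optimize import brentq
for i in range(1,k):
    if st[i,4]>30:
        r=least_squares(lambda u:proj(f,rw(P,(u[0],u[1],.044)),T)[0]-ce[i],[-.05,0]).x
        print("plate top at local",r.round(4),"slide ~",(r[0]+.094).round(4),ce[i].round(0))
print(s["contact_force"].round(2),s["clock"])
cv2.imwrite("pics/w8.png",f["img"][:,:,::-1])
cv2.imwrite("pics/s8.png",g["img"][:,:,::-1])
E
```

```text
plate top at local [-0.0953 -0.1032] slide ~ -0.0013 [191. 229.]
plate top at local [-0.0773  0.4655] slide ~ 0.0167 [506. 237.]
plate top at local [-0.0417  0.1046] slide ~ 0.0523 [306. 255.]
[ 0.33  0.55 -0.69] 28.4917
```

View pics/w8.png

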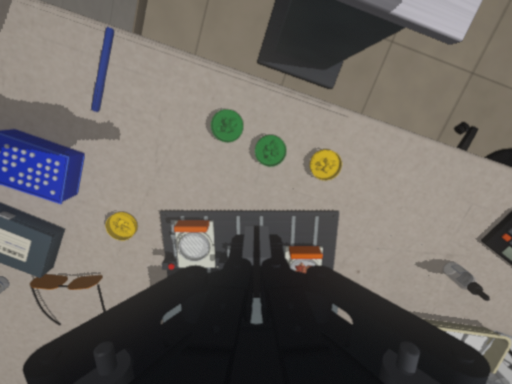

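View pics/s8.png

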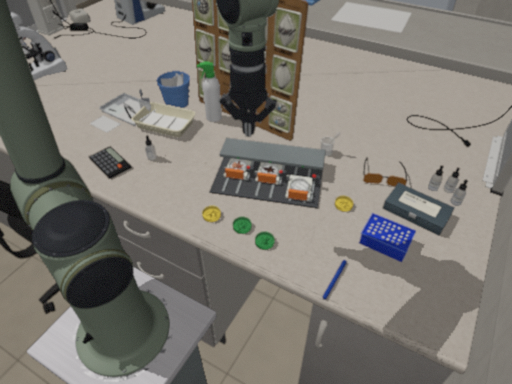

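The left slide reads about 0.053 (latched) and the right about 0. The fingers hide the middle one in the wrist view, so I measure all three in the scene picture.

```bash
python3 - <<'E'
from cell import *
from h import *
g=grab_frame("scene");hsv=cv2.cvtColor(g["img"],cv2.COLOR_RGB2HSV)
m=(hsv[...,0]>5)&(hsv[...,0]<14)&(hsv[...,1]>190)&(hsv[...,2]>120)
k,_,st,ce=cv2.connectedComponentsWithStats(m.astype(np.uint8))
for i in range(1,k):
    if st[i,4]>20 and 140<ce[i][1]<205:
        r=least_squares(lambda u:proj(g,rw(P,(u[0],u[1],.031)))[0]-ce[i],[-.05,0]).x
        print(r.round(4),"slide",(r[0]+.1).round(4),st[i,4])
cv2.imwrite("pics/s9.png",cv2.resize(g["img"][130:230,190:340],(800,533),interpolation=cv2.INTER_CUBIC)[:,:,::-1])
E
```

```text
[-0.046   0.1031] slide 0.054 61
[-0.0456 -0.0012] slide 0.0544 67
[-0.101  -0.1066] slide -0.001 67
```

View pics/s9.png

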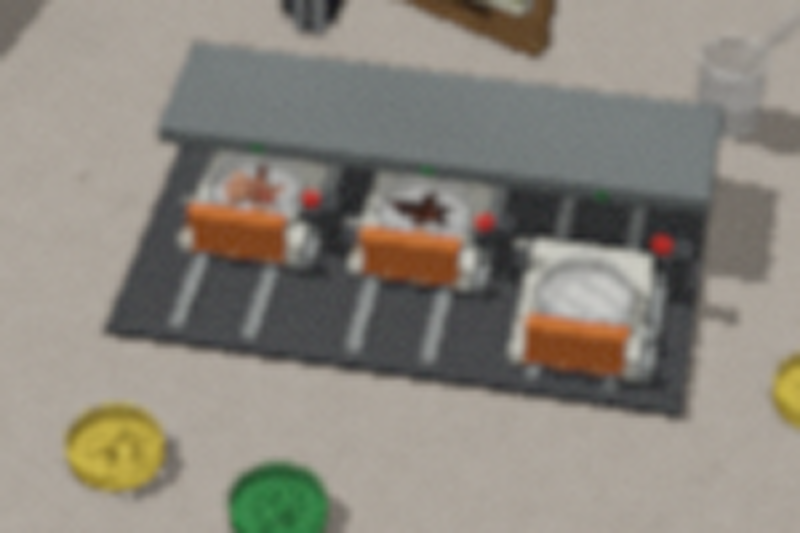

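Left (red) and middle (brown) are latched at about 0.054, right (empty) is at home, and the dishes sit in their nests. I hand in.

```bash
python3 -c "
from cell import *
print(get_state()['clock']);sign_off()"
```

```text
28.6917
the job is handed in; nothing more can be done
```

The red dish's slide (left) and the brown dish's slide (middle) are both pushed past their stop pins and latched. I pushed each by its orange plate with the shut fingers, about 65 mm in. I handed in at 28.7 s with the arm clear of everything.

**Final check:** in the scene camera the left slide reads 0.054 m, the middle 0.054 m and the right (empty dish) −0.001 m. The latch point is 0.055 m, and these readings are good to about 2 mm. The dishes are in their nests, and I saw nothing else on the bench moved. The wrist camera agreed on the left and right slides (0.052 m and −0.001 m), but the fingers hid the middle one.

**What did not go as planned:**
- **First approach:** it passed over the left plate without touching it, because the shut fingertips sit about 25–30 mm higher than the reported TCP. I lowered the TCP and repeated.
- **First push of the left slide:** it stopped once, about 45 mm in, on a brief 25 N force change. I never found the cause; the stop pin's tooth is a guess. I finished that push more slowly, and it did not happen again.

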